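# Clamp a glued battery pack in the jig, a quarter turn past touch

## Robot

A 6-joint arm with a two-finger parallel gripper is mounted at the origin on a cart in front of the work surface, level with it; the furniture and walls round the work are solid. World frame = base frame: x ahead of the robot, y to its left, z up, the work surface at z = 0. Lengths are in m, angles in rad, forces in N, time in s.
With the tool pointing down it reaches from about 0.425 to 0.95 m from the base axis. Payload 3.5 kg.
Tool frame: the origin (TCP) lies on the centre line of the jaws, within the pads' length; the fingertips stand 14 mm ahead of it and the grasp point (between the pads) lies 5 mm behind it (ctrl.tip_reach is the distance from the TCP to the fingertips, in m); z points along the fingers, y is the line along which they close (so a half turn about z gives the same grasp; the last joint's range is limited). The gripper opens to 85 mm and grips with 20 to 120 N. Pads are 22 mm wide; open, the fingers measure 114 mm over their backs; the gripper's body (76 mm by 85 mm) begins 54 mm behind the grasp point. The pads swing forward as they close: fully open they stand 13 mm farther back than shut.
Start: joints at [0.976, 0.286, 1.577, -0, 1.279, -0.15], TCP at [0.29, 0.609, 0.245] pointing down, gripper open.
Joint ranges: [-2.77, 2.77], [-0.9, 2.22], [0.21, 2.48], [-1.53, 4.67], [0.24, 2.81], [-2.84, 2.84]. Speed limits (rad/s): [2.79, 2.79, 3.14, 3.14, 3.14, 3.14].

## Interface

Orientations are given as a unit quaternion [x, y, z, w].
In Python, from plant import get_state, imaging, workorder, ctrl gives the robot as it stands. The module is installed in compiled form; this text tells all that it offers.
- The arm moves only by the shell command python3 -m jog 'ROWS' [FORCE]. ROWS is JSON, a list of rows, each a list of 7 numbers: the closure, from 0 (fully open) to 1 (shut), then the shift along the tool's x, y, z in mm, then the turn, a rotation vector about the tool's x, y, z in rad. In form: [[gripper, tx, ty, tz, ax, ay, az], ...]. A call has 1 to 12 rows; each row is the pose to reach, as a shift and turn from the pose commanded when the call began, along the tool's axes at that moment; what a row does not reach only later rows make up. A row lasts 1/10 s, in which the tool goes at most 50 mm and 8.59 degrees, less where a joint would pass 70% of its speed; a pose out of reach is approached as far as the arm can. A call with a gripper value outside its range is refused whole. The fingers move at their own pace and stop on an object; FORCE is the grip in N (left out, the last holds). Time passes only in rows, so rows that repeat a pose let the fingers close. It gives the time, the measured TCP pose, the force, the opening and the grip force at its end, in the units of the state.
- get_state(): the state, without advancing time (a new reading comes with each control period).
- imaging.read_camera(name): name is "scene" or "side" or "wrist"; returns a dict with "image" (480x640x3 uint8, blue, green, red), "fx", "fy", "cx", "cy" (pixels), "R" (3x3) and "t" (3): a world point X has camera coordinates R X + t; the wrist camera has in their place "tool_from_camera" (4x4, takes a point from camera to tool coordinates, whose origin is the TCP and whose axes are the flange's). Camera axes: x right, y down, z forward; pixel columns grow to the right and rows downward; lengths in m; the calibration is good to about 2 mm. The wrist camera is an equidistant fisheye: a pixel r from the principal point sees the ray r / f radians off the axis. A picture is of the moment at which its call begins: read the wrist's pose just before it. There is no depth.
- workorder.sign_off(): hands the job in; it is judged then, once.
The state is a dict: "time": time; "qpos": joint angles; "dq": joint speeds; "joint_efforts": joint torques, N m; "eef_pos": TCP position; "tcp_rot": TCP orientation; "contact_force": force on the tool from outside, world axes, zero at the start; "wrist_torque": the same for the moment, N m; "opening": opening from 0.0 (shut) to 1.0 (fully open); "finger_force": force on a finger pad.
Only numpy, scipy, OpenCV 4.12 (cv2) and the standard library are available. Lean on these libraries where they do the work, as an engineer would, in place of code of your own. Each camera call takes 0.05 s, during which the arm holds its last target. There are 200 camera calls.

## Task

Stand the blue battery pack upright in the nest of the clamping jig, its long side along the jig, while the clamp arm is swung away. Swing the arm back to its stop over the pack, then turn the black knob clockwise (seen from above) until the rubber foot just touches the pack, and give it one more quarter turn so that the pack is held firmly without being overtightened. Leave the bottle and the tape roll where they are.

Things in the scene. Friction and masses are not known exactly. Their poses are not given: they have to be found in the camera images.
- pack: blue shrink-wrapped battery pack of 2 x 3 cells, standing upright on the bench, loose, 0.29 kg: a block 38 mm (its own x, from -17 to +21 mm of the origin) by 56 mm (its y, +-28 mm) by 66 mm high (top face at z = 66 mm; two thin soft leads on top and on its -x side can be ignored). Origin on the underside, z up. Grasp it across the 38 mm. It stands in one of two places, left or right of the jig; the bottle stands in the other
- jig: the clamping jig, fixed to the bench: aluminium base plate 230 x 110 x 12 mm, origin under the middle of the plate, x along its length away from the nest end, z up. The nest is at x = -55 mm, the arm's post (32 mm thick, 48 mm at its foot, with the pivot bolt on top up to z = 154 mm) at x = +60 mm, both at y = 0
- nest_floor (a point): middle of the nest's flat floor, where the pack's underside has to come; axes as the jig's. The floor is 20 to 23 mm above the bench (it differs from time to time). Yellow corner angles 9 mm high, flaring outward, stand round it and leave a space of 67 mm along the jig's x and 47 mm along its y at the floor, so the pack's 56 mm side goes along the jig's x with about 5 mm free all round (either way round)
- clamp_arm (a joint): angle of the blue clamp arm about its upright post, rad: 0 = at its stop, over the nest, pointing along the jig's -x; grows counter-clockwise seen from above, to 1.9. Starts swung away at 1.3 to 1.7, to the jig's -y side. It stays where it is left; friction 0.3 N m. Push it clockwise to close it
- pivot (a point): on the axis of the arm's post, mid-height of the arm (134 mm above the bench); its x points opposite to the arm
- beam_mid (a point): middle of the arm, 55 mm from the pivot axis towards the knob, mid-height of the arm. The arm is 26 mm wide, 18 mm thick (underside at 125 mm above the bench) and carries the knob 115 mm from the pivot axis
- knob (a joint): angle of the black knob, rad: grows as it turns clockwise seen from above; stops at 0 and 6.6. It stays at its height while the spindle inside it comes down 20 mm per full turn; friction 0.1 N m. Starts at 0.3 to 1.1
- knob_grip (a point): on the knob's axis at the middle of its grip. The knob is a black upright cylinder of 50 mm diameter and 28 mm height (151 to 179 mm above the bench) with a white line on top; the steel spindle, 12 mm thick, sticks out of its top up to about 14 mm
- foot_face (a point): centre of the underside of the round rubber foot, 26 mm across, hanging under the spindle on a sprung yellow plunger; with the arm closed it is over the middle of the nest, 95 mm above the bench when the knob reads 0. It clears the pack's top by 3 to 8 mm at the start
- foot (a joint): how far the foot has been pushed up against its spring, m: 0 = hanging free, 0.010 = plunger fully in; 2200 N/m. It leaves 0 when the foot touches the pack; a quarter turn past touch makes it about 0.005
- bottle: white squeeze bottle with a purple tip, 36 mm across, 123 mm tall, loose bystander; origin on the underside
- tape: flat roll of amber tape, 89 mm across, 12 mm high, loose bystander; origin on the underside
Things that resemble listed ones, but are neither listed nor needed, are in the scene too. Leave any orange look-alike of the part that bears nest_floor alone. What is shaped like the pack but purple is not meant.

How it is judged:
By the outcome, as a careful person would: the job done as asked, in the order asked, and still so for the second after the job is handed in, with the robot touching nothing.
It also fails if it takes over 72 s, if anything falls off the work surface, if the arm or the gripper's body presses on something with over 40 N, if the wrist force passes 120 N, or if a joint passes its speed limit or range.

## Working session

There is one attempt and no reset: what is moved stays moved. The work goes in short steps, Python scripts to look and compute and a shell command to move; the robot and the scene stay as the last step left them, time stands still between calls to the robot, and variables do not carry over. Pictures are saved under pics/ and viewed, at most 10 in all, crops included, and the job is handed in when it is done.

```bash
mkdir -p pics; cat > h.py <<'E'
import numpy as np, cv2
from scipy.spatial.transform import Rotation as Ro
from plant import get_state, imaging, workorder, ctrl
def shot(n,f=None):
    s=get_state(); c=imaging.read_camera(n)
    if f: cv2.imwrite('pics/'+f,c["image"])
    c['s']=s; return c
def ray(c,u,v):
    d=np.array([(u-c['cx'])/c['fx'],(v-c['cy'])/c['fy'],1.])
    if 'R' in c:
        R=np.array(c['R']);return -R.T@np.array(c['t']),R.T@d/np.linalg.norm(d)
    r=np.hypot(d[0],d[1]); d=np.array([d[0]/r*np.sin(r),d[1]/r*np.sin(r),np.cos(r)]) if r>1e-9 else np.array([0,0,1.])
    T=np.array(c['tool_from_camera']);W=Ro.from_quat(c['s']['tcp_rot']);p=np.array(c['s']['eef_pos'])
    return p+W.apply(T[:3,3]),W.apply(T[:3,:3]@d)
def onz(c,u,v,z):
    o,d=ray(c,u,v); return o+d*(z-o[2])/d[2]
def proj(c,X):
    R=np.array(c['R']);q=R@np.array(X)+np.array(c['t']);return q[0]/q[2]*c['fx']+c['cx'],q[1]/q[2]*c['fy']+c['cy']
def tool(dw):
    return Ro.from_quat(get_state()['tcp_rot']).inv().apply(dw)
E
python3 - <<'E'
from h import *
s=get_state();print(s)
a=shot('scene','scene0.png');b=shot('side','side0.png');c=shot('wrist','wrist0.png')
for k in (a,b):print(k['fx'],-np.array(k['R']).T@k['t'],k['R'])
print(c['tool_from_camera'],c['fx'],c['cx'],c['cy'],ctrl.tip_reach)
E
```

```text
{'time': 0.0, 'qpos': array([ 9.76029213e-01,  2.87189970e-01,  1.57815945e+00,  8.91269671e-06,
        1.27861113e+00, -1.49969978e-01]), 'dq': array([ 1.43771657e-03, -1.67527533e-03, -1.14443193e-03,  3.41320679e-04,
       -5.62662662e-06,  1.53832279e-03]), 'joint_efforts': array([ 3.68556484e-04, -4.05988812e+01, -2.92620510e+01, -2.88636886e-05,
        5.82474255e-03,  2.80712136e-06]), 'eef_pos': array([0.29003769, 0.60882469, 0.24394044]), 'tcp_rot': array([ 2.20570852e-01,  9.75370236e-01, -1.10125507e-03, -4.34719623e-04]), 'contact_force': array([ 0.22756228, -0.23356949, -0.12686059]), 'wrist_torque': array([0.07484586, 0.00208813, 0.00160668]), 'finger_force': 0.0, 'opening': 1.002431917053507}
435.2770982030899 [-0.05834872 -0.51728432  0.71284097] [[ 0.71158911 -0.7025128  -0.01080255]
 [-0.43977032 -0.43335586 -0.78664145]
 [ 0.54794434  0.56451613 -0.61731559]]
476.30920263136477 [ 0.37253679 -0.88931485  0.51842742] [[ 0.99553917 -0.09434324 -0.00105829]
 [-0.03927483 -0.40418934 -0.91383175]
 [ 0.0857861   0.90979686 -0.40609163]]
[[-6.17662123e-04 -9.58086069e-01 -2.86479846e-01  7.25771023e-02]
 [ 9.99999350e-01 -3.17138678e-04 -1.09541937e-03  7.04394585e-05]
 [ 9.58652197e-04 -2.86480336e-01  9.58085642e-01 -1.29484070e-01]
 [ 0.00000000e+00  0.00000000e+00  0.00000000e+00  1.00000000e+00]] 371.64829954431775 319.55606656474635 236.83765456956996 0.014
```

View pics/scene0.png

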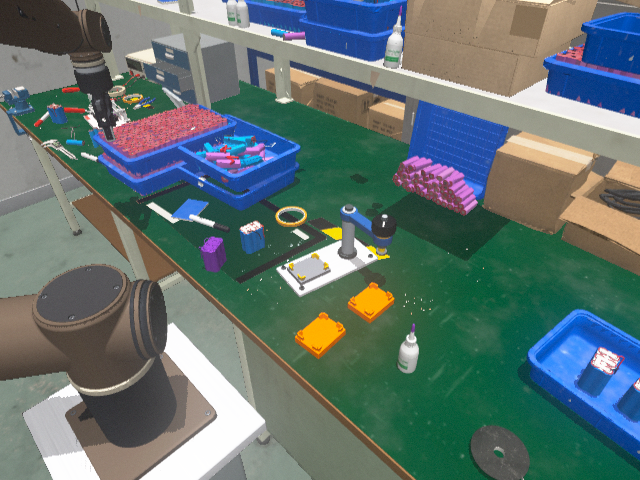

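View pics/side0.png

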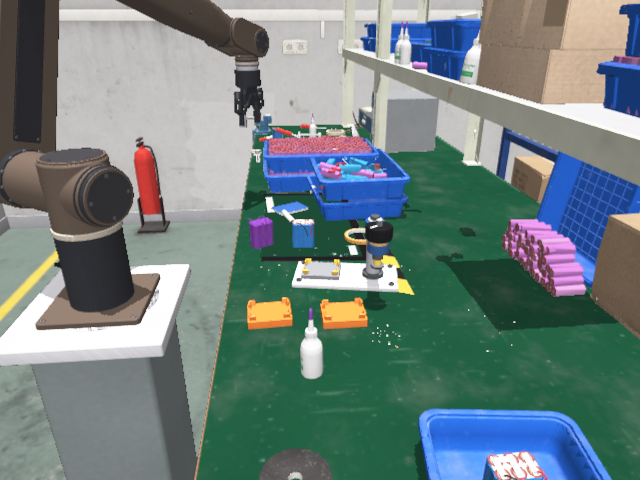

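The scene view shows blue packs at (252,236) on the bench and at (601,368) in the right tray, a purple look-alike at (213,252), the jig at (330,268) with a yellow-cornered nest at (308,268), orange look-alike nests at (320,335) and (371,301), and the bottle at (408,353). The pack meant is the one at (252,236): it is blue, loose on the bench and to the left of the jig, opposite the bottle. I'll check it in an enlarged crop.

```bash
python3 - <<'E'
from h import *
a=cv2.imread('pics/scene0.png')[200:305,195:405];b=cv2.imread('pics/side0.png')[205:300,240:430]
A=cv2.resize(a,(600,300),interpolation=cv2.INTER_CUBIC);B=cv2.resize(b,(600,300),interpolation=cv2.INTER_CUBIC)
cv2.imwrite('pics/crop0.png',np.vstack([A,B]))
a=shot('scene');b=shot('side')
for z,p in((.066,(252,227)),(0,(252,250)),(.012,(279,270)),(.012,(300,295)),(.012,(383,257)),(.165,(384,226)),(.022,(308,268))):print(p,onz(a,*p,z))
E
```

```text
(252, 227) [0.42864231 0.23361132 0.066     ]
(252, 250) [0.41711355 0.23035227 0.        ]
(279, 270) [0.40846061 0.1112516  0.012     ]
(300, 295) [0.38758861 0.01379777 0.012     ]
(383, 257) [ 0.62067178 -0.03535225  0.012     ]
(384, 226) [ 0.55274994 -0.07816314  0.165     ]
(308, 268) [0.45484272 0.05868107 0.022     ]
```

View pics/crop0.png

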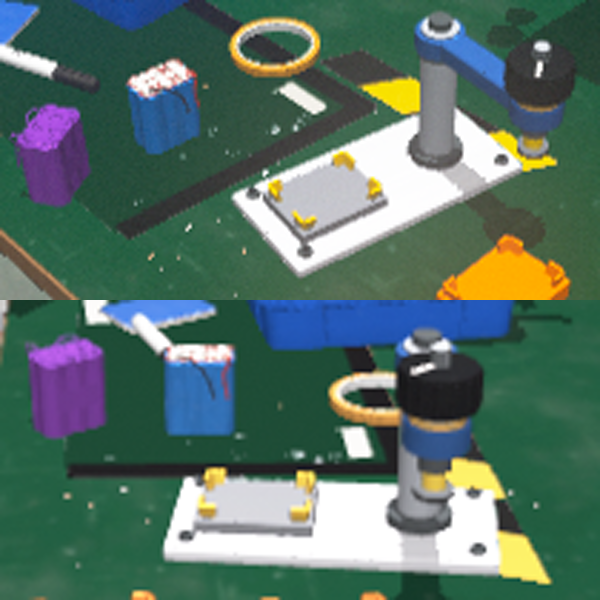

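The crop confirms it: the blue pack, with leads on top, stands left of the jig, and the purple one is a separate object further left. The real jig has the grey nest with yellow corners. Next I'll move the wrist camera over the pack and nest.

```bash
python3 - <<'E'
from h import *
s=get_state();print(tool(np.array([.46,.17,.26])-s['eef_pos'])*1000)
E
```

```text
[-342.15833416 -323.35267853  -15.03133696]
```

```bash
python3 -m jog '[[0,-342,-323,-15,0,0,0],[0,-342,-323,-15,0,0,0],[0,-342,-323,-15,0,0,0],[0,-342,-323,-15,0,0,0],[0,-342,-323,-15,0,0,0],[0,-342,-323,-15,0,0,0],[0,-342,-323,-15,0,0,0],[0,-342,-323,-15,0,0,0],[0,-342,-323,-15,0,0,0],[0,-342,-323,-15,0,0,0],[0,-342,-323,-15,0,0,0],[0,-342,-323,-15,0,0,0]]'
python3 - <<'E'
from h import *
c=shot('wrist','w1.png')
E
```

```text
time: 1.45
eef_pos: [0.4601, 0.1706, 0.2603]
tcp_rot: [0.221, 0.975, 0.0, -0.0]
contact_force: [0.2, 0.5, -0.1]
opening: 0.998
finger_force: 0.0
```

View pics/w1.png

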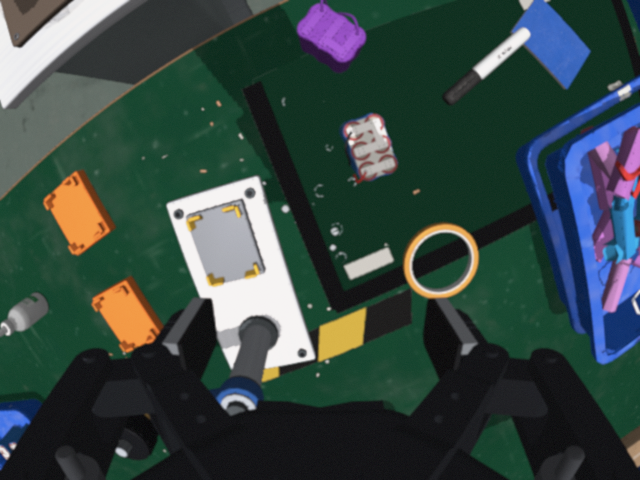

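In the wrist view the pack's top is at (370,147), the nest at (225,243), the plate's end edge runs from (167,204) to (260,178), and its long edge goes from there to (315,358). The post is at (258,330).

```bash
python3 - <<'E'
from h import *
c=shot('wrist');im=c['image'];hsv=cv2.cvtColor(im,cv2.COLOR_BGR2HSV)
# pack top
x0,y0=325,100
r=hsv[y0:195,x0:410];m=(((r[...,0]<35)|(r[...,0]>110)|(r[...,1]<90))&(r[...,2]>85)).astype(np.uint8)
m=cv2.morphologyEx(m,cv2.MORPH_CLOSE,np.ones((7,7)));m=cv2.morphologyEx(m,cv2.MORPH_OPEN,np.ones((7,7)))
cs=max(cv2.findContours(m,0,1)[0],key=cv2.contourArea)[:,0]+[x0,y0]
print('bbox',cs.min(0),cs.max(0))
P=np.array([onz(c,*p,.066)[:2] for p in cs],np.float32)*1000
print('pack',cv2.minAreaRect(P))
# nest yellow
r=hsv[190:300,175:275];y=((r[...,0]>18)&(r[...,0]<33)&(r[...,1]>150)&(r[...,2]>100)).astype(np.uint8)
n,l,st,ce=cv2.connectedComponentsWithStats(cv2.morphologyEx(y,1*cv2.MORPH_CLOSE,np.ones((3,3))))
Q=[]
for i in range(1,n):
    if st[i,4]>25:
        ys,xs=np.where(l==i);q=np.array([onz(c,u+175,v+190,.025)[:2] for u,v in zip(xs,ys)],np.float32)*1000
        Q.append(q);print(st[i,4],ce[i]+[175,190],q.mean(0))
print('nest',cv2.minAreaRect(np.vstack(Q)))
# plate white
w=((hsv[...,1]<40)&(hsv[...,2]>150)).astype(np.uint8);n,l,st,ce=cv2.connectedComponentsWithStats(w)
i=l[190,240];ct=max(cv2.findContours((l==i).astype(np.uint8),0,1)[0],key=cv2.contourArea)[:,0]
for nm,A,B in(('end',(167,204),(260,178)),('long',(260,178),(315,358))):
    A,B=np.array(A,float),np.array(B,float);t=(B-A)/np.linalg.norm(B-A);nn=np.array([-t[1],t[0]])
    k=[p for p in ct if abs((p-A)@nn)<5 and 10<(p-A)@t<np.linalg.norm(B-A)-10]
    G=np.array([onz(c,*p,.012)[:2] for p in k],np.float32)*1000
    L=cv2.fitLine(G,cv2.DIST_HUBER,0,.01,.01).ravel();print(nm,len(k),L,np.degrees(np.arctan2(L[1],L[0])))
E
```

```text
bbox [342 115] [395 180]
pack ((427.1789855957031, 234.68829345703125), (38.48399353027344, 55.30210876464844), 83.11833953857422)
59 [232.10169492 209.69491525] [427.81104  87.01131]
80 [191.5375 222.275 ] [419.8873   40.29144]
80 [251.9375 272.4875] [497.25928  72.8133 ]
98 [213.59183673 280.87755102] [487.93112  28.47827]
nest ((458.34710693359375, 57.01930236816406), (58.677303314208984, 78.92742919921875), 79.18534088134766)
end 73 [1.8759528e-01 9.8224640e-01 3.9982843e+02 7.4342606e+01] 79.187515
long 160 [ 9.8257190e-01 -1.8588299e-01  5.1519775e+02  1.0353546e+02] -10.712617
```

```bash
python3 -m jog '[[0,57,44,100,0,0,-0.325],[0,57,44,130,0,0,-0.325],[0,57,44,130,0,0,-0.325],[0,57,44,130,0,0,-0.325],[0,57,44,130,0,0,-0.325]]' 40
python3 - <<'E'
from h import *
s=get_state();R=Ro.from_quat(s['tcp_rot']).as_matrix();print(s['eef_pos'],s['qpos'],np.degrees(np.arctan2(R[1,1],R[0,1])))
print(tool(np.array([.4272,.2347,.035])-s['eef_pos'])*1000)
E
```

```text
time: 2.05
eef_pos: [0.4268, 0.2359, 0.13]
tcp_rot: [0.058, 0.998, -0.0, -0.001]
contact_force: [0.4, 0.7, 0.1]
opening: 0.998
finger_force: 0.0
[0.42677063 0.23586227 0.12996424] [ 2.96567404e-01  2.20999326e-03  2.12117510e+00 -2.66039154e-04
  1.01987341e+00 -1.15703014e+00] 83.2930305233163
[-0.69837925 -1.02087521 94.96427192]
```

```bash
python3 -m jog '[[0,-1,-1,40,0,0,0],[0,-1,-1,75,0,0,0],[0,-1,-1,95,0,0,0],[0,-1,-1,95,0,0,0],[0.8,-1,-1,95,0,0,0],[0.8,-1,-1,95,0,0,0],[0.8,-1,-1,95,0,0,0],[0.8,-1,-1,95,0,0,0],[0.8,-1,-1,95,0,0,0],[0.8,-1,-1,95,0,0,0]]' 40
```

```text
time: 3.05
eef_pos: [0.4301, 0.2342, 0.0374]
tcp_rot: [0.06, 0.998, 0.001, 0.002]
contact_force: [-0.1, -0.6, 6.4]
opening: 0.441
finger_force: 40.1
```

```bash
python3 -m jog '[[0.8,0,0,-30,0,0,0],[0.8,0,0,-70,0,0,0],[0.8,-15,-50,-75,0,0,0.067],[0.8,-30,-95,-75,0,0,0.067],[0.8,-42,-138,-75,0,0,0.067],[0.8,-51.5,-172,-75,0,0,0.067],[0.8,-51.5,-172,-75,0,0,0.067],[0.8,-51.5,-172,-75,0,0,0.067],[0.8,-51.5,-172,-75,0,0,0.067],[0.8,-51.5,-172,-75,0,0,0.067]]'
python3 - <<'E'
from h import *
s=get_state();R=Ro.from_quat(s['tcp_rot']).as_matrix();print(s['eef_pos'],s['qpos'],np.degrees(np.arctan2(R[1,1],R[0,1])),R[:,2])
a=shot('side','side1.png');b=shot('scene','scene1.png');w=shot('wrist','w2.png')
A=cv2.resize(a['image'][170:300,240:430],(570,390));B=cv2.resize(b['image'][150:310,210:410],(488,390))
W=w['image'];cv2.imwrite('pics/chk1.png',np.vstack([np.hstack([A[:,:400],B[:,:400]]),np.hstack([cv2.resize(W,(280,210)),np.zeros((210,520,3),np.uint8)])]))
E
```

```text
time: 4.05
eef_pos: [0.4585, 0.0578, 0.11]
tcp_rot: [0.092, 0.996, 0.0, -0.0]
contact_force: [0.3, -0.3, -3.5]
opening: 0.442
finger_force: 41.9
[0.45849756 0.0578256  0.10995958] [-9.47330250e-02 -2.57977418e-02  2.19146867e+00  1.85891062e-04
  9.76822017e-01 -1.48050104e+00] 79.39269188102223 [-8.81676205e-04  2.38520657e-04 -9.99999583e-01]
```

View pics/chk1.png

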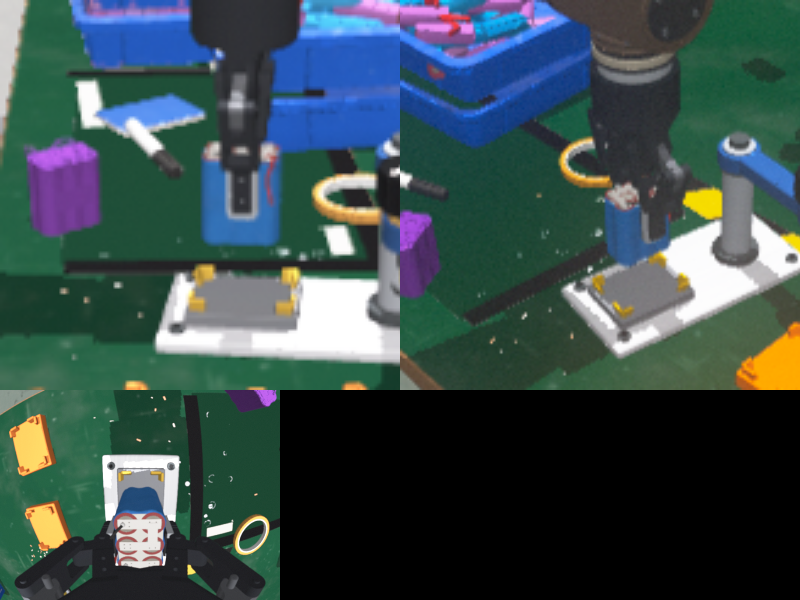

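The pack hangs level and square above the nest. Before lowering it I'll check how it sits along its long side, using the near face in the side view.

```bash
python3 - <<'E'
from h import *
a=shot('side');im=a['image'];hsv=cv2.cvtColor(im,cv2.COLOR_BGR2HSV)
th=np.radians(-10.75);ux=np.array([np.cos(th),np.sin(th),0]);uy=np.array([-ux[1],ux[0],0])
C=np.array([.4582,.0575,0])
x0,y0=295,215
r=hsv[y0:265,x0:345];m=((r[...,0]>98)&(r[...,0]<120)&(r[...,1]>120)&(r[...,2]>60))
def pl(u,v):
    o,d=ray(a,u,v);t=((C-.019*uy-o)@uy)/(d@uy);X=o+d*t;return np.round([(X-C)@ux*1000,X[2]*1000],1)
for v in range(18,40,3):
    k=np.where(m[v])[0]
    if len(k)>5:print(v+y0,pl(k[0]+x0-.5,v+y0),pl(k[-1]+x0+.5,v+y0))
for u in (312,316,329):
    k=np.where(m[:,u-x0])[0];print('bottom',u,pl(u,k[-1]+y0+.5))
w=shot('wrist');hs=cv2.cvtColor(w['image'],cv2.COLOR_BGR2HSV)
# front top edge of the pack in wrist view (blue->light)
for u in (305,318,331):
    col=hs[180:420,u];print(u,[(180+i,tuple(int(q) for q in col[i])) for i in range(30,120,6)])
E
```

```text
233 [-29.4 115.1] [ 28.4 117.4]
236 [-29.5 108.1] [ 28.5 110.4]
239 [-29.6 101. ] [ 28.5 103.4]
242 [-29.7  94. ] [28.6 96.4]
245 [-29.8  86.8] [28.6 89.3]
248 [-29.9  79.7] [26.5 82.1]
251 [-21.3  72.8] [22.3 74.7]
bottom 312 [-18.   71.8]
bottom 316 [-9.3 74.6]
bottom 329 [19.  73.4]
305 [(210, (116, 11, 157)), (216, (115, 10, 157)), (222, (109, 87, 132)), (228, (106, 180, 119)), (234, (106, 179, 120)), (240, (106, 181, 120)), (246, (105, 184, 119)), (252, (106, 182, 119)), (258, (106, 178, 119)), (264, (106, 182, 119)), (270, (106, 177, 121)), (276, (106, 184, 154)), (282, (108, 120, 200)), (288, (0, 116, 165)), (294, (0, 117, 168))]
318 [(210, (111, 11, 159)), (216, (115, 10, 159)), (222, (114, 16, 157)), (228, (106, 175, 121)), (234, (105, 184, 118)), (240, (106, 180, 119)), (246, (106, 181, 117)), (252, (106, 179, 120)), (258, (106, 183, 121)), (264, (106, 180, 119)), (270, (106, 182, 122)), (276, (106, 183, 131)), (282, (109, 107, 196)), (288, (26, 8, 228)), (294, (25, 7, 225))]
331 [(210, (116, 13, 160)), (216, (116, 11, 159)), (222, (109, 97, 131)), (228, (105, 183, 117)), (234, (106, 182, 119)), (240, (106, 187, 117)), (246, (106, 185, 117)), (252, (106, 180, 119)), (258, (106, 179, 120)), (264, (106, 184, 122)), (270, (106, 181, 121)), (276, (106, 181, 161)), (282, (109, 97, 197)), (288, (0, 121, 171)), (294, (0, 102, 172))]
```

It is centred to within 1 mm, with its bottom at about z = 73 mm. Lowering now.

```bash
python3 -m jog '[[0.8,0,0,25,0,0,0],[0.8,0,0,40,0,0,0],[0.8,0,0,46,0,0,0],[0.8,0,0,46,0,0,0],[0.8,0,0,46,0,0,0]]'; python3 -m jog '[[0.8,0,0,1.5,0,0,0],[0.8,0,0,3,0,0,0],[0.8,0,0,3,0,0,0]]'
```

```text
time: 4.8
eef_pos: [0.4597, 0.0568, 0.065]
tcp_rot: [0.093, 0.996, -0.0, 0.001]
contact_force: [0.1, 0.1, -3.6]
opening: 0.441
finger_force: 41.8
time: 5.1
eef_pos: [0.4593, 0.0568, 0.0616]
tcp_rot: [0.093, 0.996, -0.0, 0.0]
contact_force: [-0.1, -0.3, -3.8]
opening: 0.445
finger_force: 41.8
```

```bash
python3 -m jog '[[0.8,0,0,1,0,0,0],[0.8,0,0,1,0,0,0]]';python3 -m jog '[[0.8,0,0,1,0,0,0],[0.8,0,0,1,0,0,0]]'
```

```text
time: 5.3
eef_pos: [0.459, 0.0568, 0.0603]
tcp_rot: [0.093, 0.996, 0.0, -0.0]
contact_force: [0.4, -0.2, -3.2]
opening: 0.447
finger_force: 41.8
time: 5.5
eef_pos: [0.4592, 0.0568, 0.0599]
tcp_rot: [0.093, 0.996, -0.0, -0.0]
contact_force: [-1.2, 0.8, 1.4]
opening: 0.441
finger_force: 42.2
```

```bash
python3 -m jog '[[0.8,0,0,0.5,0,0,0],[0.3,0,0,0.5,0,0,0],[0,0,0,0.5,0,0,0],[0,0,0,0.5,0,0,0],[0,0,0,0.5,0,0,0],[0,0,0,-30,0,0,0],[0,0,0,-80,0,0,0],[0,0,0,-130,0,0,0],[0,0,0,-180,0,0,0],[0,0,0,-190,0,0,0],[0,0,0,-190,0,0,0],[0,0,0,-190,0,0,0]]'
python3 - <<'E'
from h import *
c=shot('wrist','w3.png');print(c['s']['eef_pos'],c['s']['qpos'])
E
```

```text
time: 6.7
eef_pos: [0.4583, 0.0569, 0.2478]
tcp_rot: [0.093, 0.996, 0.0, -0.001]
contact_force: [-0.9, -0.4, -0.2]
opening: 0.998
finger_force: 0.0
[0.45832377 0.05686292 0.24776223] [-9.68149380e-02 -2.01823270e-01  2.07702614e+00 -2.84902683e-07
  1.26860849e+00 -1.48078594e+00]
```

View pics/w3.png

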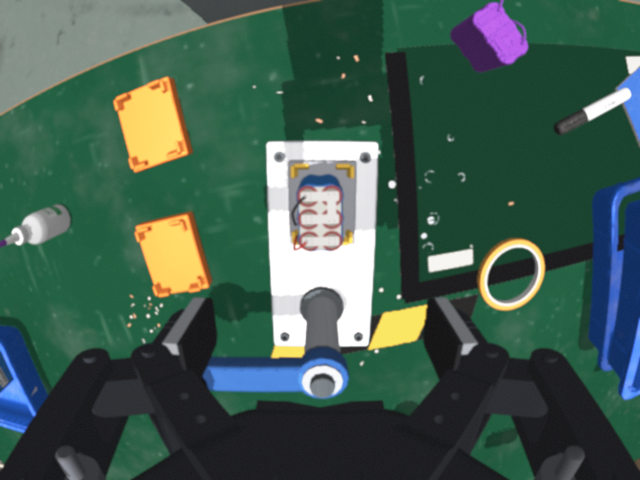

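The pack stands in the nest at (320,213), square to the jig. The arm's pivot bolt is at (323,380), with the beam pointing left past (210,374). Now I'll measure the arm angle and the pivot.

```bash
cat >> h.py <<'E'
th=np.radians(-10.75);ux=np.array([np.cos(th),np.sin(th),0]);uy=np.array([-ux[1],ux[0],0])
N=np.array([.4582,.0575,0]);PV=N+.115*ux
def jp(X): X=np.asarray(X)-PV;return np.round([X@ux*1000,X@uy*1000,X[2]*1000],1)
def world(jx,jy,z): return PV+jx/1000*ux+jy/1000*uy+np.array([0,0,z/1000])
E
python3 - <<'E'
from h import *
c=shot('wrist')
print('bolt',jp(onz(c,323,383,.154)))
hsv=cv2.cvtColor(c['image'],cv2.COLOR_BGR2HSV);m=(hsv[...,0]>100)&(hsv[...,0]<118)&(hsv[...,1]>140)
for u in (220,240,260,280):
    k=[v for v in range(345,400) if m[v,u]];
    if k: print(u,k[0],k[-1],jp(onz(c,u,k[0],.143)),jp(onz(c,u,k[-1],.143)))
# pack top
x0,y0=285,172
r=hsv[y0:260,x0:352];m=(((r[...,0]<15)|(r[...,0]>160)|(r[...,1]<60))&(r[...,2]>190)).astype(np.uint8)
s=get_state();print(s['eef_pos'],PV)
for X in (world(-5,-60,248),world(45,-60,248)):print(X,tool(X-s['eef_pos'])*1000)
a=shot('side');h=cv2.cvtColor(a['image'],cv2.COLOR_BGR2HSV)
cv2.imwrite('pics/side2.png',a['image'])
E
```

```text
bolt [ -7.4   1.6 154. ]
220 359 392 [-19.4 -78.4 143. ] [ 15.1 -83.2 143. ]
240 359 393 [-20.4 -62.2 143. ] [ 14.7 -66.1 143. ]
260 359 393 [-21.2 -46.4 143. ] [ 13.6 -49.3 143. ]
280 361 393 [-19.9 -31.1 143. ] [ 12.8 -32.9 143. ]
[0.45778122 0.05689995 0.2465792 ] [0.5711818  0.03604974 0.        ]
[ 0.5550781  -0.02196467  0.248     ] [-110.24572673  -59.41782605   -1.93206109]
[ 0.60420062 -0.03129087  0.248     ] [-160.24511631  -59.45628294   -2.17611496]
```

```bash
python3 -m jog '[[1,-50,-17,-2,0,0,0],[1,-100,-34,-2,0,0,0],[1,-150,-50,-2,0,0,0],[1,-163,-54,-2,0,0,0],[1,-163,-54,-2,0,0,0],[1,-163,-54,45,0,0,0],[1,-163,-54,85,0,0,0],[1,-163,-54,104,0,0,0],[1,-163,-54,104,0,0,0],[1,-163,-54,104,0,0,0]]' 30
python3 - <<'E'
from h import *
s=get_state();print(jp(s['eef_pos']),s['qpos'],s['opening'])
w=shot('wrist')['image'];a=shot('side')['image'];b=shot('scene')['image']
cv2.imwrite('pics/chk2.png',np.hstack([cv2.resize(a[170:300,270:440],(400,306)),cv2.resize(b[150:300,270:466],(400,306))]))
E
```

```text
time: 7.85
eef_pos: [0.6084, -0.0259, 0.145]
tcp_rot: [0.093, 0.996, 0.0, -0.001]
contact_force: [0.7, 0.8, 0.3]
opening: 0.002
finger_force: 0.0
[ 48.1 -53.9 145. ] [-2.09069291e-01  2.43530348e-01  1.82193268e+00  8.81534633e-05
  1.07765298e+00 -1.59367073e+00] 0.0018219302541824145
```

View pics/chk2.png

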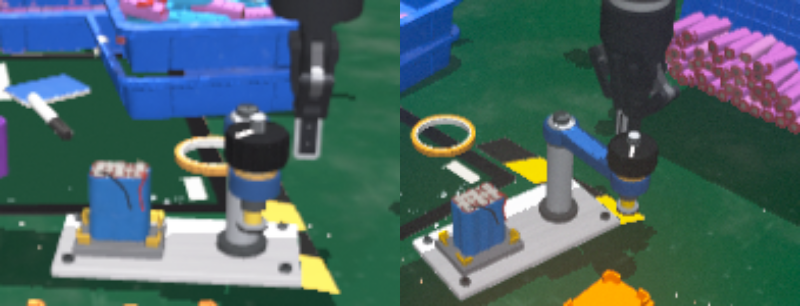

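The fingers are behind the beam, clear of the knob, and the pack sits inside the yellow corners. I'll sweep the arm in gently.

```bash
python3 -m jog '[[1,10,0,3,0,0,0],[1,20,2,3,0,0,0],[1,30,0,3,0,0,0],[1,39,-2,3,0,0,0],[1,48,-3,3,0,0,0],[1,56,-2,3,0,0,0],[1,64,0,3,0,0,0],[1,71,3,3,0,0,0],[1,78,7,3,0,0,0],[1,84,11,3,0,0,0],[1,84,11,3,0,0,0]]'
python3 - <<'E'
from h import *
s=get_state();print(jp(s['eef_pos']))
w=shot('wrist','w4.png')['image'];a=shot('side')['image'];b=shot('scene')['image']
cv2.imwrite('pics/chk3.png',np.vstack([np.hstack([cv2.resize(a[170:300,270:440],(400,306)),cv2.resize(b[150:300,270:466],(400,306))]),np.hstack([cv2.resize(w,(390,292)),np.zeros((292,410,3),np.uint8)])]))
E
```

```text
time: 9.1
eef_pos: [0.5305, -0.0011, 0.1447]
tcp_rot: [0.093, 0.996, -0.001, 0.004]
contact_force: [3.5, -3.7, 1.9]
opening: 0.0
finger_force: 2.2
[-33.  -44.1 144.7]
```

View pics/chk3.png

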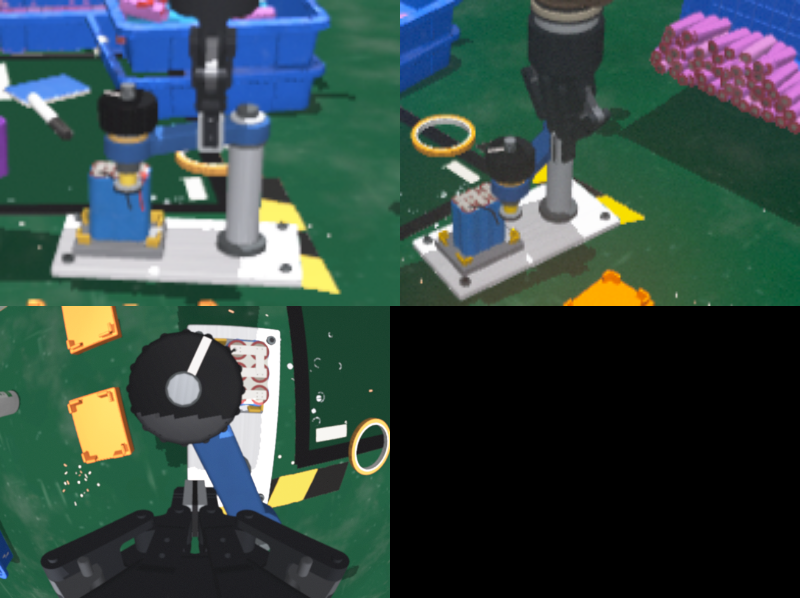

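The arm is nearly closed (about 0.45 rad left), with the foot clearing the pack's top. I'll push on to the stop, watching the force.

```bash
python3 -m jog '[[1,4,4,0,0,0,0],[1,7,8,0,0,0,0],[1,9,12,0,0,0,0],[1,11,15,0,0,0,0],[1,11,15,0,0,0,0]]'; python3 -m jog '[[1,0,2,0,0,0,0],[1,0,2,0,0,0,0]]';python3 -c "
from h import *
print(jp(get_state()['eef_pos']))"
```

```text
time: 9.75
eef_pos: [0.5216, 0.0155, 0.1439]
tcp_rot: [0.093, 0.996, -0.001, 0.002]
contact_force: [1.6, -4.5, 2.3]
opening: -0.001
finger_force: 2.3
time: 9.95
eef_pos: [0.5214, 0.0173, 0.1437]
tcp_rot: [0.093, 0.996, -0.002, 0.001]
contact_force: [0.1, -5.3, 3.3]
opening: -0.002
finger_force: 2.7
[-45.5 -27.8 143.7]
```

```bash
python3 -m jog '[[1,0,2,0,0,0,0],[1,0,2,0,0,0,0]]'; python3 -m jog '[[1,0,2,0,0,0,0],[1,0,2,0,0,0,0]]';python3 -c "
from h import *
print(jp(get_state()['eef_pos']))"
```

```text
time: 10.15
eef_pos: [0.5212, 0.0191, 0.1435]
tcp_rot: [0.093, 0.996, -0.002, 0.0]
contact_force: [-1.2, -5.8, 3.9]
opening: -0.003
finger_force: 3.0
time: 10.35
eef_pos: [0.5212, 0.0203, 0.1435]
tcp_rot: [0.092, 0.996, -0.003, -0.0]
contact_force: [-2.4, -8.0, 5.0]
opening: -0.001
finger_force: 4.6
[-46.2 -24.8 143.5]
```

```bash
python3 -m jog '[[1,0,1.5,0,0,0,0],[1,0,1.5,0,0,0,0]]'; python3 -m jog '[[1,0,1.5,0,0,0,0],[1,0,1.5,0,0,0,0]]';python3 - <<'E'
from h import *
s=get_state();print(jp(s['eef_pos']))
c=shot('wrist','w5.png');hsv=cv2.cvtColor(c['image'],cv2.COLOR_BGR2HSV);m=(hsv[...,0]>100)&(hsv[...,0]<118)&(hsv[...,1]>140)
for v in range(200,400,15):
    k=np.where(m[v,200:450])[0]+200
    if len(k)>8:print(v,k[0],k[-1],jp(onz(c,k[0],v,.143)),jp(onz(c,k[-1],v,.143)))
E
```

```text
time: 10.55
eef_pos: [0.5212, 0.0204, 0.1436]
tcp_rot: [0.092, 0.996, -0.005, -0.001]
contact_force: [-3.5, -12.5, 6.1]
opening: -0.001
finger_force: 6.9
time: 10.75
eef_pos: [0.5213, 0.0206, 0.1436]
tcp_rot: [0.092, 0.996, -0.006, -0.001]
contact_force: [-3.8, -17.4, 6.3]
opening: 0.002
finger_force: 9.1
[-46.1 -24.5 143.6]
230 355 389 [-82.5 -11.9 143. ] [-82.6   0.6 143. ]
245 355 420 [-76.8 -11.8 143. ] [-76.9  12.9 143. ]
260 354 418 [-70.9 -11.9 143. ] [-70.9  12.6 143. ]
275 353 416 [-64.9 -12.1 143. ] [-64.8  12.4 143. ]
290 352 415 [-58.6 -12.3 143. ] [-58.4  12.7 143. ]
305 355 413 [-52.1 -10.9 143. ] [-51.8  12.5 143. ]
320 357 411 [-45.3  -9.8 143. ] [-44.9  12.4 143. ]
335 364 409 [-38.2  -6.5 143. ] [-37.7  12.4 143. ]
```

Force climbs with no further motion, and the beam edges are parallel to the jig at ±12.4 mm, so the arm is at its stop. Backing off and going above the knob.

```bash
python3 -m jog '[[1,0,-15,0,0,0,0],[1,0,-35,0,0,0,0],[1,0,-35,-40,0,0,0],[1,0,-35,-85,0,0,0],[0,0,-35,-115,0,0,0],[0,35,-20,-115,0,0,0],[0,69,18,-115,0,0,0],[0,69,18,-115,0,0,0],[0,69,18,-115,0,0,0],[0,69,18,-115,0,0,0]]'
python3 - <<'E'
from h import *
s=get_state();print(jp(s['eef_pos']),s['qpos'])
print('to knob',tool(world(-115,0,200)-s['eef_pos'])*1000)
c=shot('wrist','w6.png');a=shot('side')['image']
w=c['image']
cv2.imwrite('pics/chk4.png',np.hstack([cv2.resize(w[100:,100:540],(440,380)),cv2.resize(a[190:275,295:375],(358,380),interpolation=cv2.INTER_CUBIC)]))
E
```

```text
time: 11.8
eef_pos: [0.4577, 0.0558, 0.257]
tcp_rot: [0.093, 0.996, 0.0, -0.0]
contact_force: [0.7, 0.5, -0.2]
opening: 0.991
finger_force: 0.0
[-115.1   -1.8  257. ] [-9.93588706e-02 -2.12610396e-01  2.06886171e+00  1.27522324e-04
  1.28583838e+00 -1.48329218e+00]
to knob [-0.17528492  1.75403644 57.04625213]
```

View pics/chk4.png

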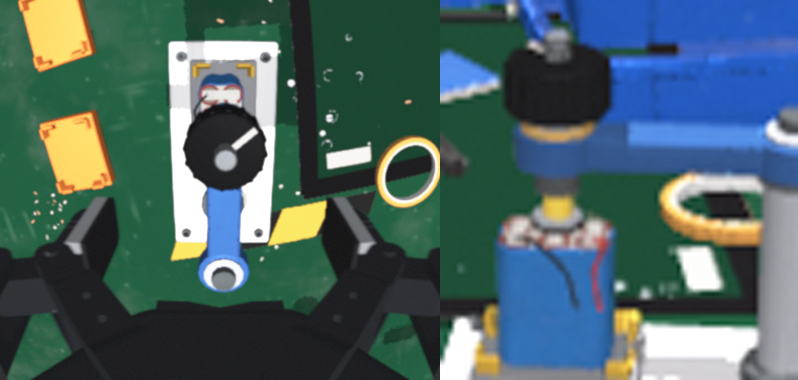

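```bash
cat > trk.py <<'E'
from h import *
s=get_state();R=Ro.from_quat(s['tcp_rot']).as_matrix()
print('t%.2f yaw %.3f q6 %.3f'%(s['time'],np.arctan2(R[1,1],R[0,1]),s['qpos'][5]),'pos',jp(s['eef_pos']),'F',np.round(s['contact_force'],1),'Mz %.3f'%s['wrist_torque'][2],'j6 %.3f'%s['joint_efforts'][5])
for n,X in (('side',world(-115,0,100)),('scene',world(-115,0,100))):
    ims=[shot(n) for _ in range(2)];c=ims[0];im=np.mean([i['image'] for i in ims],0).astype(np.uint8)
    u,v=map(int,proj(c,X));h=cv2.cvtColor(im,cv2.COLOR_BGR2HSV)[v-14:v+14,u-9:u+10].astype(float);b=im[v-14:v+14,u-9:u+10].astype(float)
    w=np.clip(b[...,1:].min(2)-b[...,0]-20,0,None)/100
    ys=np.arange(v-14,v+14)[:,None]
    print(' ',n,(u,v),'yel area %.2f row %.2f'%(w.sum(),(w*ys).sum()/max(w.sum(),1e-6)),'rows',[ '%d:%.1f'%(v-14+i,w[i].sum()) for i in range(28) if w[i].sum()>.3])
E
python3 trk.py
python3 -m jog '[[0,0,2,40,0,0,0],[0,0,2,75,0,0,0],[0,0,2,91,0,0,0],[0,0,2,91,0,0,0],[0.65,0,2,91,0,0,0],[0.65,0,2,91,0,0,0],[0.65,0,2,91,0,0,0],[0.65,0,2,91,0,0,0],[0.65,0,2,91,0,0,0]]' 40
python3 trk.py
```

```text
t11.90 yaw 1.383 q6 -1.483 pos [-114.6   -2.1  257.1] F [-0.1 -0.5  0.9] Mz -0.008 j6 -0.002
  side (321, 236) yel area 25.08 row 235.97 rows ['234:3.7', '235:6.1', '236:6.0', '237:5.7', '238:3.2', '239:0.3']
  scene (308, 241) yel area 18.26 row 241.15 rows ['230:1.4', '241:3.5', '242:6.0', '243:5.1', '244:1.9']
time: 13.0
eef_pos: [0.4595, 0.058, 0.1684]
tcp_rot: [0.093, 0.996, 0.0, 0.002]
contact_force: [0.6, 1.2, 6.5]
opening: 0.572
finger_force: 41.3
t13.00 yaw 1.384 q6 -1.478 pos [-113.8    0.7  168.4] F [0.6 1.2 6.5] Mz 0.011 j6 0.002
  side (321, 236) yel area 24.45 row 236.08 rows ['234:3.0', '235:6.0', '236:5.9', '237:5.7', '238:3.6']
  scene (308, 241) yel area 18.25 row 241.18 rows ['230:1.2', '231:0.8', '241:2.2', '242:5.9', '243:5.4', '244:2.7']
```

The knob is gripped: opening 48.6 mm. Turning in steps while tracking torque and the plunger.

```bash
python3 -m jog '[[0.65,0,0,0,0,0,0.1],[0.65,0,0,0,0,0,0.2],[0.65,0,0,0,0,0,0.3],[0.65,0,0,0,0,0,0.3]]'; python3 trk.py;python3 -m jog '[[0.65,0,0,0,0,0,0.1],[0.65,0,0,0,0,0,0.2],[0.65,0,0,0,0,0,0.3],[0.65,0,0,0,0,0,0.3]]'; python3 trk.py; python3 -m jog '[[0.65,0,0,0,0,0,0.1],[0.65,0,0,0,0,0,0.2],[0.65,0,0,0,0,0,0.2]]'; python3 trk.py
```

```text
time: 13.6
eef_pos: [0.4594, 0.0575, 0.1684]
tcp_rot: [0.242, 0.97, -0.0, 0.002]
contact_force: [-0.9, -1.7, 6.2]
opening: 0.568
finger_force: 41.6
t13.60 yaw 1.082 q6 -1.176 pos [-113.9    0.2  168.4] F [-0.9 -1.7  6.2] Mz -0.126 j6 0.120
  side (321, 236) yel area 24.63 row 236.50 rows ['234:1.4', '235:5.0', '236:5.9', '237:5.8', '238:5.0', '239:1.4']
  scene (308, 241) yel area 18.07 row 241.52 rows ['230:1.1', '231:0.8', '241:0.9', '242:5.7', '243:5.5', '244:3.5', '245:0.6']
time: 14.2
eef_pos: [0.4591, 0.0575, 0.1684]
tcp_rot: [0.384, 0.923, -0.0, 0.001]
contact_force: [-1.9, -1.8, 6.5]
opening: 0.568
finger_force: 41.6
t14.20 yaw 0.782 q6 -0.876 pos [-1.141e+02  1.000e-01  1.684e+02] F [-1.9 -1.8  6.5] Mz -0.086 j6 0.122
  side (321, 236) yel area 24.86 row 236.80 rows ['234:0.4', '235:4.3', '236:6.1', '237:5.9', '238:5.6', '239:2.6']
  scene (308, 241) yel area 18.37 row 241.97 rows ['230:1.2', '241:0.4', '242:4.6', '243:5.9', '244:4.5', '245:1.3']
time: 14.7
eef_pos: [0.4588, 0.0574, 0.1684]
tcp_rot: [0.474, 0.88, -0.001, 0.001]
contact_force: [-4.2, -2.3, 7.6]
opening: 0.57
finger_force: 41.7
t14.70 yaw 0.583 q6 -0.676 pos [-114.4   -0.   168.4] F [-4.2 -2.3  7.6] Mz -0.103 j6 0.125
  side (321, 236) yel area 24.47 row 237.00 rows ['235:3.3', '236:6.1', '237:5.9', '238:5.7', '239:3.2']
  scene (308, 241) yel area 17.77 row 241.93 rows ['230:1.4', '231:0.3', '242:3.8', '243:5.8', '244:4.6', '245:1.6']
```

```bash
for i in 1 2 3 4; do python3 -m jog '[[0.65,0,0,0,0,0,0.1],[0.65,0,0,0,0,0,0.2],[0.65,0,0,0,0,0,0.2]]' >/dev/null; python3 trk.py; done
```

```text
t15.20 yaw 0.383 q6 -0.476 pos [-114.7   -0.3  168.4] F [-5.3 -2.6  9.1] Mz -0.096 j6 0.128
  side (321, 236) yel area 25.13 row 237.28 rows ['235:2.2', '236:5.8', '237:6.0', '238:5.8', '239:4.3', '240:1.0']
  scene (308, 241) yel area 18.12 row 242.25 rows ['230:1.2', '231:0.3', '242:2.9', '243:6.0', '244:5.3', '245:2.3']
t15.70 yaw 0.183 q6 -0.276 pos [-115.1   -0.4  168.4] F [-6.4 -2.3 10.5] Mz -0.100 j6 0.131
  side (321, 236) yel area 24.08 row 237.56 rows ['235:1.0', '236:4.8', '237:6.0', '238:5.8', '239:5.0', '240:1.4']
  scene (308, 241) yel area 17.70 row 242.37 rows ['230:1.3', '231:0.3', '242:1.4', '243:6.1', '244:5.6', '245:2.9']
t16.20 yaw -0.017 q6 -0.076 pos [-115.5   -0.6  168.4] F [-8.4 -2.2 11.4] Mz -0.108 j6 0.136
  side (321, 236) yel area 24.13 row 237.83 rows ['236:4.0', '237:6.0', '238:5.9', '239:5.6', '240:2.4']
  scene (308, 241) yel area 17.44 row 242.51 rows ['230:1.4', '231:0.3', '242:0.6', '243:5.5', '244:5.7', '245:3.5', '246:0.4']
t16.70 yaw -0.217 q6 0.124 pos [-115.9   -0.6  168.4] F [-10.1  -3.   11.4] Mz -0.072 j6 0.141
  side (321, 236) yel area 23.06 row 237.91 rows ['236:3.1', '237:6.1', '238:5.9', '239:5.6', '240:2.4']
  scene (308, 241) yel area 16.14 row 242.47 rows ['230:1.4', '231:0.3', '242:0.4', '243:4.3', '244:5.8', '245:3.5', '246:0.4']
```

```bash
for i in 1 2 3 4; do python3 -m jog '[[0.65,0,0,0,0,0,0.1],[0.65,0,0,0,0,0,0.2],[0.65,0,0,0,0,0,0.2]]' >/dev/null; python3 trk.py; done
```

```text
t17.20 yaw -0.417 q6 0.324 pos [-116.3   -0.6  168.3] F [-12.   -2.4  13.1] Mz -0.058 j6 0.146
  side (321, 236) yel area 21.26 row 238.05 rows ['236:1.9', '237:5.5', '238:5.9', '239:5.6', '240:2.4']
  scene (308, 241) yel area 14.82 row 242.41 rows ['230:1.4', '231:0.3', '243:3.3', '244:5.8', '245:3.4', '246:0.4']
t17.70 yaw -0.617 q6 0.523 pos [-116.7   -0.4  168.4] F [-12.8  -2.3  14.5] Mz -0.150 j6 0.150
  side (321, 236) yel area 19.29 row 238.21 rows ['236:0.8', '237:4.6', '238:5.9', '239:5.6', '240:2.4']
  scene (308, 241) yel area 13.20 row 242.37 rows ['230:1.4', '231:0.3', '243:1.8', '244:5.8', '245:3.5', '246:0.4']
t18.20 yaw -0.817 q6 0.724 pos [-117.    -0.2  168.4] F [-12.4   0.1  14.4] Mz -0.104 j6 0.153
  side (321, 236) yel area 17.91 row 238.38 rows ['237:3.8', '238:5.9', '239:5.6', '240:2.6']
  scene (308, 241) yel area 12.14 row 242.31 rows ['230:1.4', '231:0.3', '243:1.1', '244:5.5', '245:3.5', '246:0.4']
t18.70 yaw -1.017 q6 0.924 pos [-117.4    0.   168.3] F [-14.1   0.3  15.2] Mz -0.064 j6 0.155
  side (321, 236) yel area 16.84 row 238.47 rows ['237:2.8', '238:5.9', '239:5.6', '240:2.5']
  scene (308, 241) yel area 10.87 row 242.25 rows ['230:1.3', '231:0.3', '243:0.5', '244:4.8', '245:3.5', '246:0.4']
```

Touch came at yaw ≈ 0.02: the plunger area starts to shrink there in both views and the foot stops moving. A quarter turn past that is yaw −1.55, so 0.53 rad remains.

```bash
python3 -m jog '[[0.65,0,0,0,0,0,0.12],[0.65,0,0,0,0,0,0.24],[0.65,0,0,0,0,0,0.36],[0.65,0,0,0,0,0,0.48],[0.65,0,0,0,0,0,0.53],[0.65,0,0,0,0,0,0.53],[0.65,0,0,0,0,0,0.53]]'; python3 trk.py
```

```text
time: 19.6
eef_pos: [0.4555, 0.059, 0.1684]
tcp_rot: [1.0, 0.013, -0.005, -0.001]
contact_force: [-14.7, 4.0, 16.2]
opening: 0.568
finger_force: 42.5
t19.60 yaw -1.546 q6 1.452 pos [-117.9    1.   168.4] F [-14.7   4.   16.2] Mz -0.007 j6 -0.058
  side (321, 236) yel area 15.37 row 237.23 rows ['231:1.2', '232:2.1', '238:3.6', '239:5.6', '240:2.6']
  scene (308, 241) yel area 9.86 row 240.94 rows ['230:1.3', '231:0.3', '239:2.2', '244:1.7', '245:3.5', '246:0.6']
```

```bash
python3 -m jog '[[0.4,0,0,0,0,0,0],[0,0,0,0,0,0,0],[0,0,0,0,0,0,0],[0,0,0,0,0,0,0],[0,0,0,-30,0,0,0],[0,0,0,-75,0,0,0],[0,0,0,-110,0,0,0],[0,0,0,-110,0,0,0],[0,0,0,-110,0,0,0]]'; python3 trk.py
python3 - <<'E'
from h import *
a=shot('side')['image'];b=shot('scene')['image']
cv2.imwrite('pics/fin.png',np.hstack([cv2.resize(a[170:390,240:440],(400,440)),cv2.resize(b[190:390,230:430],(400,440))]))
E
```

```text
time: 20.7
eef_pos: [0.4587, 0.0578, 0.277]
tcp_rot: [1.0, 0.012, 0.001, 0.0]
contact_force: [-0.6, 0.3, 0.1]
opening: 1.0
finger_force: 0.0
t20.70 yaw -1.546 q6 1.452 pos [-114.5    0.4  277. ] F [-0.6  0.3  0.1] Mz 0.003 j6 0.000
  side (321, 236) yel area 15.52 row 237.18 rows ['231:1.2', '232:2.2', '238:3.6', '239:5.6', '240:2.6']
  scene (308, 241) yel area 10.26 row 241.00 rows ['230:1.3', '231:0.3', '239:2.4', '244:1.7', '245:3.7', '246:0.7']
```

View pics/fin.png

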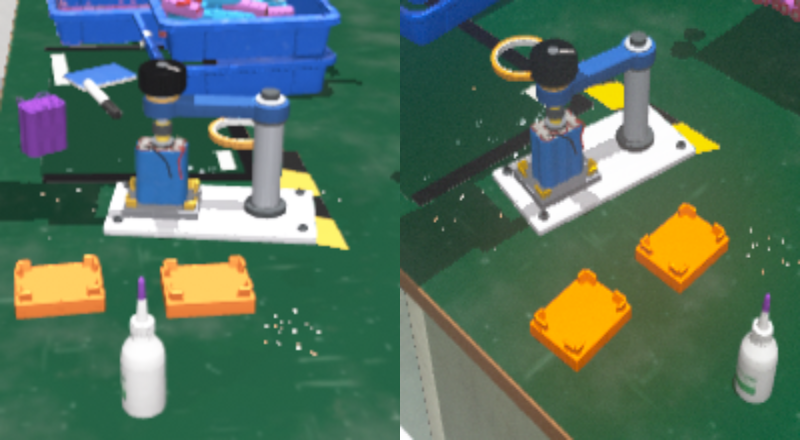

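The pack is clamped under the foot, and the bottle and tape are where they were. One last numeric check of the arm angle.

```bash
python3 - <<'E'
from h import *
c=shot('wrist');hsv=cv2.cvtColor(c['image'],cv2.COLOR_BGR2HSV);m=((hsv[...,0]>100)&(hsv[...,0]<118)&(hsv[...,1]>140)).astype(np.uint8)
ys,xs=np.where(m);X=np.array([jp(onz(c,u,v,.143)) for u,v in zip(xs,ys)])
for x in range(-85,-20,10):
    k=X[(abs(X[:,0]-x)<1.5)&(abs(X[:,1])<25)]
    if len(k):print(x,k[:,1].min(),k[:,1].max())
E
```

```text
-85 -10.3 13.2
-75 -10.4 13.4
-65 -10.4 13.4
-55 -10.3 13.3
-45 -10.1 13.1
-35 -10.2 13.0
-25 -10.4 13.6
```

The beam is parallel to the jig, so the arm is still at its stop. Handing in.

```bash
python3 -c "
from plant import workorder
print(workorder.sign_off())"
```

```text
the job is handed in; nothing more can be done
None
```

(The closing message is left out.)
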